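# Draw a dosing piston for its seal check

### The arm

A 6-joint arm with a two-finger parallel gripper is mounted at the origin on the work surface. World frame = base frame: x ahead of the robot, y to its left, z up, the work surface at z = 0. Lengths are in m, angles in degrees, forces in N, time in s.
With the tool pointing down it reaches from about 0.4 to 0.825 m from the base axis. Payload 7 kg.
Tool frame: the origin (TCP) lies at the very end of the fingers, on their centre line; the grasp point (between the pads) lies 19 mm behind it; x points along the fingers, z is the direction in which the jaws open and shut, and the axes are right-handed (so a half turn about x gives the same grasp; the last joint's range is limited). The gripper opens to 88 mm and grips with 3 to 60 N. Pads are 19 mm wide; open, the fingers measure 130 mm over their backs; the gripper's body (78 mm by 193 mm) begins 47 mm behind the grasp point.
Start: joints at [92.596, 20.546, 0.682, 0, -70.136, -16.507], TCP at [0.162, 0.655, 0.227] pointing down, gripper open.
Joint ranges: [-176.03, 176.03], [-82.01, 121.73], [-58.28, 71.71], [-173.87, 95.51], [-174.79, -0.11], [-173.66, 173.66]. Speed limits (degrees/s): [136.94, 136.94, 172.46, 180, 180, 180].

### API

Orientations are given as [roll, pitch, yaw] about the fixed x, y, z axes, in that order (R = Rz(yaw) Ry(pitch) Rx(roll)).
In Python, from plant import sensors, cams, workorder gives the robot as it stands. The module is installed in compiled form; this text tells all that it offers.
- The arm moves only by the shell command python3 -m handwheel 'ROWS' [OPENING] [FORCE]. ROWS is JSON, one flat list of numbers, 4 for each row, row after row: the shift along the tool's x, y, z in cm, then the turn about the tool's x in degrees. A call has exactly 10 rows; each row is the pose to reach, as a shift and turn from the pose commanded when the call began, along the tool's axes at that moment; what a row does not reach only later rows make up. A row lasts 1/8 s, in which the tool goes at most 62.5 mm and 10.7 degrees, less where a joint would pass 70% of its speed; a pose out of reach is approached as far as the arm can. A call with a gripper value outside its range is refused whole. OPENING is the finger opening in cm, from 0 to 8.76, set as the call begins (- or left out, the last holds). The fingers move at their own pace and stop on an object; FORCE is the grip in N (left out, the last holds). Time passes only in rows, so rows that repeat a pose let the fingers close, or fill a call up. It gives the time, the measured TCP pose, the force and the opening at its end, in the units of the state.
- sensors.get_state(): the state, without advancing time (a new reading comes with each control period).
- cams.capture(name): name is "scene" or "top"; returns a dict with "image" (420x560x3 uint8, red, green, blue), "fov_y" (degrees; the focal length in pixels is half the picture's height over the tangent of half this angle, whatever the lens; pixels are square), "cx", "cy" (the principal point, pixels), "xyz" and "rotation" of the camera in the world. Camera axes: x right, y down, z forward; pixel columns grow to the right and rows downward; lengths in m; the calibration is good to about 2 mm. A picture is of the moment at which its call begins. There is no depth.
- workorder.close_job(): hands the job in, once; it reports no verdict.
The state is a dict: "time_s": time; "joints": joint angles; "qd": joint speeds; "joint_torque": joint torques, N m; "tcp_pos": TCP position; "eef_rot": TCP orientation; "contact_force": force on the tool from outside, world axes, zero at the start; "moment": the same for the moment, N m; "gripper_width": finger opening in m.
Only numpy, scipy, OpenCV 4.12 (cv2) and the standard library are available. Lean on these libraries where they do the work, as an engineer would, in place of code of your own. Each camera call takes 0.05 s, during which the arm holds its last target.

### The job

On the dosing cylinder with the red pull handle, swing the steel keeper aside until it is clear of the bore, then draw the piston straight up until its upper blue seal ring stands wholly above the cylinder's rim while the lower blue ring is still wholly inside the bore. Finish while holding it there, still and in line with the bore, not cocked, so that the seal can be checked. Do not pull the piston out or force it against its cylinder, and leave the green-handled cylinder and everything else on the bench alone.

Things in the scene. Friction and masses are not known exactly. Their poses are not given: they have to be found in the camera images.
- red_rim (a point): Centre of the open top of the upright metal cylinder with the red pull handle, level with its rim, 112 mm above the bench. Fixed; outer diameter 55 mm (64 at the rim), bore 41 mm, foot plate 130 by 110 mm. z is up along the bore; an outlet spigot sticks out 68 mm to the -x side, low down. The piston has 1 mm of play in the bore in all, so sideways pulling rubs and jams it.
- red_pivot (a point): The keeper's pivot on the red-handled cylinder, at the keeper plate's mid-thickness, 42 mm from the bore axis towards the cylinder's -y side, 5 mm above the rim; same axes as red_rim.
- red_keeper (a joint): Angle (rad) of the red-handled cylinder's keeper: a dark C-shaped steel plate (2 to 8 mm above the rim) on a vertical pivot, straddling the piston rod so that the piston cannot come out. 0 to 0.05 at the start; grows as its knob swings anticlockwise from above, from the cylinder's +y side towards the spigot (-x). Clear of the bore from 0.95, stop at 1.6. Light friction (0.6 N at the knob); stays where left.
- red_keeper_knob (a point): The middle of the black upright finger knob on that keeper, 16 mm in diameter and 26 mm high, 92 mm from the pivot (50 mm from the bore axis), 22 mm above the rim; its top is 34 mm above the rim. It can be pushed or pinched from above.
- red_piston: The red-handled piston, loose in the bore; origin at the middle of its underside, z up. White head 40 mm wide, 64 mm high, with two blue seal rings 12 to 20 and 44 to 52 mm above the underside; 14 mm steel rod up to the handle. About 0.45 kg. It starts on the bore's floor, 82 mm below the rim, its head out of sight: the upper ring is wholly out after a rise of 38 mm, the lower one begins to come out at 62 mm.
- red_handle (a point): The centre of the red pull handle: a bar 50 mm long (its x axis), 18 mm thick (its y axis) and 26 mm high, 122 mm above the piston's underside (40 mm above the rim at the start).
- red_upper_seal (a point): The point on the red-handled piston's axis level with the lower edge of its upper blue ring; it has to come above red_rim.
- red_lower_seal (a point): The point on the red-handled piston's axis level with the upper edge of its lower blue ring; it has to stay below red_rim.
- green_handle (a point): The centre of the green pull handle of a second cylinder, the same in all but the handle's colour; to be left alone.
- green_keeper (a joint): Angle (rad) of the green-handled cylinder's keeper, like red_keeper; to be left as it is.
- end_cap: A bystander: a round metal end cap, 64 mm in diameter and 24 mm high, lying on the bench; origin under its centre.
- clamp_ring: A bystander: an open steel clamp ring, about 95 by 86 mm and 14 mm high, with a brass wing nut; origin under its centre.
- grease_jar: A bystander: a jar with a blue cap, 64 mm in diameter and 55 mm high; origin under its centre.
- torch: A bystander: a black inspection torch 130 mm long and 32 mm high, lying along its x; origin under its middle.
- tube_brush: A bystander: a white tube brush with a blue grip, 215 mm long and 44 mm high, lying along its x; origin on the bench near its middle.
- spray_bottle: A bystander: a clear spray bottle with a blue head, 72 mm in diameter and 200 mm high; origin under its centre.
- seal_tray: A bystander: a shallow metal tray 160 by 120 mm and 22 mm high holding two spare blue seal rings; origin under its centre.
- red_cylinder: The red-handled cylinder as a whole with its foot plate, fixed; origin on the bench under the bore's axis, axes as red_rim.
- spare_seal0: A bystander: a spare blue seal ring, 41 mm in diameter and 8 mm high, lying in the tray; origin under its centre.
- spare_seal1: A bystander: a spare blue seal ring, 41 mm in diameter and 8 mm high, lying in the tray; origin under its centre.
Mind the look-alikes: they are no part of the job. What is shaped like the red_cylinder but orange or yellow is not meant.

How it is judged:
By the outcome, as a careful person would: the job done as asked, in the order asked, and still so for the second after the job is handed in, while the arm keeps its last pose, push and grip.
It also fails if it takes over 64 s, if anything falls off the work surface, if the arm or the gripper's body presses on something with over 40 N, if the wrist force passes 120 N, or if a joint passes its speed limit or range.

## Working session

There is one attempt and no reset: what is moved stays moved. The work goes in short steps, Python scripts to look and compute and a shell command to move; the robot and the scene stay as the last step left them, time stands still between calls to the robot, and variables do not carry over. Pictures are saved under pics/ and viewed, and the job is handed in when it is done.

```bash
mkdir -p pics
cat > h.py <<'E'
import numpy as np, cv2
from plant import sensors, cams, workorder
def grab(n,f=None):
    c=cams.capture(n)
    if f: cv2.imwrite('pics/'+f,c['image'][:,:,::-1])
    return c
def K(c):
    f=c['image'].shape[0]/2/np.tan(np.radians(c['fov_y']/2)); return f
def R_(c):
    r=np.array(c['rotation'],float)
    return r
def ray(c,u,v):
    f=K(c); d=np.array([(u-c['cx'])/f,(v-c['cy'])/f,1.0]); d=R_(c)@d
    return np.array(c['xyz']),d/np.linalg.norm(d)
def onz(c,u,v,z):
    o,d=ray(c,u,v); return o+d*(z-o[2])/d[2]
def proj(c,p):
    q=R_(c).T@(np.array(p)-np.array(c['xyz'])); f=K(c); return q[0]/q[2]*f+c['cx'],q[1]/q[2]*f+c['cy']
E
python3 - <<'E'
from h import *
for n in('scene','top'):
    c=grab(n,n+'0.png'); print(n,{k:v for k,v in c.items() if k!='image'})
print(sensors.get_state())
E
```

```text
scene {'fov_y': 44.28806163844083, 'cx': 280.8558633040179, 'cy': 212.72111262986402, 'xyz': array([ 1.16462385, -0.84911784,  0.96161899]), 'rotation': array([-129.17003417,   -0.20337261,   39.06239247])}
top {'fov_y': 54.89399705681583, 'cx': 278.8774873482522, 'cy': 214.0809947424077, 'xyz': array([ 0.33855769, -0.01339643,  1.21539412]), 'rotation': array([-172.18050575,   -0.43012762,  -91.34098323])}
{'time_s': 0.1, 'joints': array([ 9.25973321e+01,  2.05865526e+01,  6.37401494e-01, -1.65359395e-02,
       -7.01337908e+01, -1.65050015e+01]), 'qd': array([-0.038821  , -0.02315645,  0.11902646,  0.13010605, -0.01631779,
       -0.06115866]), 'joint_torque': array([-2.02723684e-03, -5.84166169e+01,  2.93750900e+01,  7.01558590e+00,
        1.01272931e-02, -4.95669417e-05]), 'tcp_pos': array([0.16219194, 0.6547743 , 0.2257166 ]), 'eef_rot': array([  5.89070471,  89.91561344, -98.0225952 ]), 'contact_force': array([-0.17035276, -0.26538425, -0.42268952]), 'moment': array([ 0.03109415, -0.03145436, -0.04880648]), 'gripper_width': 0.08777377049986121}
```

Run:
```python
s=open('h.py').read()
s=s.replace("    r=np.array(c['rotation'],float)\n    return r","    from scipy.spatial.transform import Rotation as Q\n    return Q.from_euler('xyz',c['rotation'],degrees=True).as_matrix()")
open('h.py','w').write(s)
```

```text
(no output)
```

View pics/scene0.png

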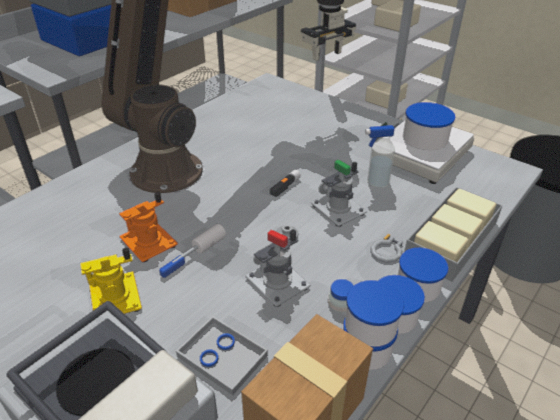

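View pics/top0.png

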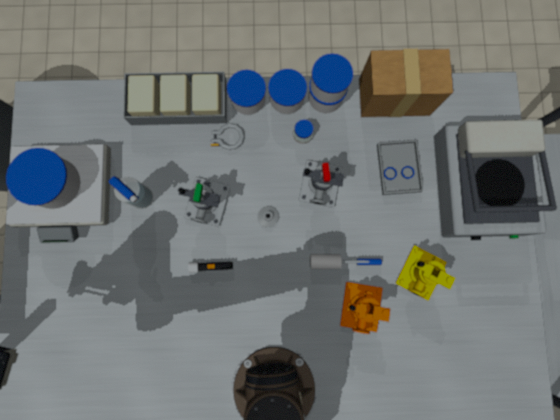

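Run:
```python
from h import *
a=cv2.imread('pics/top0.png')[130:240,270:370]; b=cv2.imread('pics/scene0.png')[210:310,230:320]
cv2.imwrite('pics/crop0.png',np.hstack([cv2.resize(a,(400,440),interpolation=cv2.INTER_CUBIC),cv2.resize(b,(396,440),interpolation=cv2.INTER_CUBIC)]))
```

```text
(no output)
```

View pics/crop0.png

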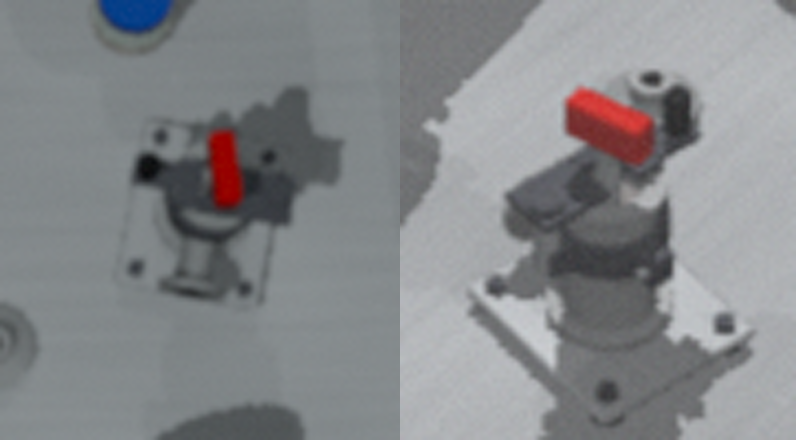

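```bash
cat >> h.py <<'E'
def redmask(c):
    h=cv2.cvtColor(c['image'],cv2.COLOR_RGB2HSV)
    m=((h[...,0]<6)|(h[...,0]>174))&(h[...,1]>150)&(h[...,2]>70)
    m=m.astype(np.uint8)
    n,l,s,ce=cv2.connectedComponentsWithStats(m)
    i=1+np.argmax(s[1:,4]); return (l==i).astype(np.uint8),s[i],ce[i]
def tri(c1,p1,c2,p2):
    o1,d1=ray(c1,*p1);o2,d2=ray(c2,*p2)
    A=np.stack([d1,-d2],1); t=np.linalg.lstsq(A,o2-o1,rcond=None)[0]
    a=o1+t[0]*d1;b=o2+t[1]*d2; return (a+b)/2,np.linalg.norm(a-b)
E
python3 - <<'E'
from h import *
T=grab('top');S=grab('scene')
for c,n in((T,'top'),(S,'scene')):
    m,s,ce=redmask(c); print(n,s,ce)
    cnt=cv2.findContours(m,0,1)[0][0]; print(cv2.minAreaRect(cnt))
    hull=cv2.convexHull(cnt)[:,0]; print(cv2.approxPolyDP(hull,1.2,True)[:,0].tolist())
    V=c['image'][...,0]; x,y,w,h=s[:4]
    if n=='scene': print(V[y-1:y+h+1,x-1:x+w+1])
p,e=tri(T,redmask(T)[2],S,redmask(S)[2]); print(p,e)
for z in(.152,.165):print(z,onz(T,*redmask(T)[2],z),onz(S,*redmask(S)[2],z))
# knob dark in top
g=cv2.cvtColor(T['image'],cv2.COLOR_RGB2GRAY); print(g[160:185,298:318])
E
```

```text
top [322 163   9  19 130] [325.91538462 172.3       ]
((325.993896484375, 171.94512939453125), (18.442068099975586, 7.509344100952148), 83.6598129272461)
[[327, 163], [330, 179], [328, 181], [324, 181], [322, 165], [323, 163]]
scene [268 231  19  16 167] [277.2754491  237.62874251]
((276.8763122558594, 237.77835083007812), (20.10385513305664, 10.05192756652832), 23.96249008178711)
[[268, 233], [273, 231], [285, 236], [285, 244], [283, 246], [269, 239]]
[[181 177 179 196 199 198 183 166 167 161 153 149 149 148 137 115 123 149
  162 162 157]
 [180 183 198 210 211 208 200 197 185 159 150 150 152 150 139 109  96 109
  121 130 129]
 [179 190 209 216 215 213 210 208 205 198 180 165 154 157 147 123  96  99
   98  97 101]
 [161 172 191 199 212 215 215 213 210 210 202 196 184 166 158 129 103  99
   96  98  99]
 [151 141 153 169 187 196 210 216 211 214 212 207 206 201 188 157 126 117
  110 111 102]
 [144 124 124 138 153 167 182 197 211 213 215 213 208 213 205 193 188 162
  132 118 117]
 [142 119 117 119 128 135 149 166 182 194 203 212 215 213 212 207 207 200
  190 160 127]
 [142 118 117 119 11
[... 2606 characters left out ...]
  64  61
   62  63]
 [133 134 132 130 123 121 127 128 123 119 113 105  90  68  62  66  69  65
   63  62]
 [134 134 133 132 125 128 132 135 134 133 129 122 105  77  62  64  66  64
   64  64]
 [132 133 134 132 125 126 133 135 135 132 129 122 105  76  60  60  62  62
   62  62]
 [133 134 133 131 126 128 134 134 134 132 126 119 107  79  57  56  58  61
   60  62]
 [134 133 134 131 130 131 134 135 134 132 124 120 114  86  56  50  57  60
   65  68]
 [135 135 134 130 128 132 133 135 135 132 123 118 115  92  58  45  54  67
   80  85]
 [135 135 132 126 125 131 134 135 135 132 121 116 116  97  64  49  56  73
   90 100]
 [136 134 133 124 125 133 135 134 134 131 120 115 116 101  69  47  49  63
   80  97]]
```

Run:
```python
from h import *
T=grab('top');S=grab('scene')
g=cv2.cvtColor(T['image'],cv2.COLOR_RGB2GRAY).astype(float)
w=np.clip(60-g[164:178,300:311],0,None); yy,xx=np.mgrid[164:178,300:311]
u,v=(w*xx).sum()/w.sum(),(w*yy).sum()/w.sum(); print('knob top px',u,v,onz(T,u,v,.134),onz(T,u,v,.14))
g2=cv2.cvtColor(S['image'],cv2.COLOR_RGB2GRAY)
x=slice(286,302);print(g2[226:252,x])
m,s,ce=redmask(T)
ys,xs=np.nonzero(m); P=np.array([onz(T,a,b,.16)[:2] for a,b in zip(xs,ys)])
C=np.cov(P.T); e=np.linalg.eigh(C)[1][:,1]; print('handle dir',np.degrees(np.arctan2(e[1],e[0])), P.mean(0))
# foot plate bolts in top crop px
for a,b in((310,164),(337,169),(304,197),(331,202)): print(onz(T,a,b,.012))
# spigot
print('spig',onz(T,316,202,.02))
```

```text
knob top px 306.8898385565052 171.6258309591643 [ 0.60253977 -0.10449444  0.134     ] [ 0.60107509 -0.103989    0.14      ]
[[119 107 116 156 173 168 165 168 179 179 181 180 182 182 179 177]
 [ 66  58  71 119 160 169 159 153 163 174 184 182 180 178 176 178]
 [ 67  60  70 121 164 168 154 145 150 159 177 177 180 176 178 179]
 [120 110 103 147 169 139 112 102 120 144 163 172 179 181 182 185]
 [161 165 158 152 126  90  72  61  75 108 139 163 176 183 181 184]
 [132 129 123 108  82  64  59  62  58  74 130 151 170 181 182 182]
 [103  95 101  85  60  59  65  64  58  65 129 151 172 184 185 184]
 [100 101 101  81  57  58  50  55  49  58 127 151 156 174 181 179]
 [108 111 106  88  60  46  46  48  51  59 127 147 151 170 180 181]
 [111 118 113  96  64  52  49  48  47  61 127 135 157 174 177 179]
 [111 116 118  95  62  49  54  45  48  59 114 122 158 179 181 178]
 [ 99 102 132 113  66  48  52  51  51  51  90 112 160 178 180 180]
 [ 88  87 108  97  58  47  45  48  47  54  88 110 161 180 181 179]
 [ 73  74  91  80  58  47  49  51  51  56  85 118 162 180 184 179]
 [ 70  73  91  93  70  53  50  48  55 
[... 317 characters left out ...]
2 121 158 175 181 182 180 177 176 173 175 177]
 [ 87  96  90  92 145 169 175 181 183 179 177 177 175 175 176 173]
 [ 98  86  77 106 159 179 182 179 177 178 176 173 175 176 175 175]
 [ 80  70  78 110 160 182 181 176 174 175 177 177 174 175 174 178]
 [ 76  95 108 145 172 178 178 180 175 177 172 177 175 178 179 178]
 [ 90 108 148 173 178 177 177 176 175 177 173 178 176 177 176 178]
 [105 117 155 176 175 177 178 172 173 177 176 178 175 179 180 179]]
handle dir -176.1939247243166 [ 0.59327498 -0.15315622]
[ 0.65598938 -0.1250706   0.012     ]
[ 0.63854811 -0.2070424   0.012     ]
[ 0.55397996 -0.10345255  0.012     ]
[ 0.53685939 -0.18451751  0.012     ]
spig [ 0.53653812 -0.13836368  0.02      ]
```

Candidates: red-handled at top (326,172) / scene (277,238); green-handled top (199,190) / scene (343,167); orange top (365,307) / scene (148,220); yellow top (427,272) / scene (108,280). I choose the grey one with the red handle. The crop shows a grey cylinder, red bar, black knob at top (307,172) and spigot at (316,202), pointing at the robot.

```bash
cat >> h.py <<'E'
def plan(p=None,jaw=None):
    """tool-axis shift (cm) and turn (deg) to TCP target p with jaw line at world angle jaw (mod 180)"""
    from scipy.spatial.transform import Rotation as Q
    s=sensors.get_state(); M=Q.from_euler('xyz',s['eef_rot'],degrees=True).as_matrix()
    z=M[:,2]; j=np.degrees(np.arctan2(z[1],z[0]))
    print('t',round(s['time_s'],2),'tcp',np.round(s['tcp_pos'],4),'jaw',round(j,1),'tilt',np.round(M[:,0],3),'F',np.round(s['contact_force'],1),'w',round(s['gripper_width'],4),'j',np.round(s['joints'],0))
    if p is not None: print('shift cm',np.round(M.T@(np.array(p)-s['tcp_pos'])*100,2))
    if jaw is not None: print('turn',round(-((jaw-j+90)%180-90),1), 'y axis',np.round(M[:,1],3))
E
python3 - <<'E'
from h import *
T=grab('top');S=grab('scene')
print(tri(T,(306.6,171.6),S,(292.3,236)))
plan([.603,-.105,.205],10)
E
```

```text
(array([ 0.60234949, -0.10513056,  0.1300955 ]), np.float64(0.0032834291597144))
t 0.4 tcp [0.1623 0.6551 0.2264] jaw -103.9 tilt [-0. -0. -1.] F [-0.4 -0.2 -0.2] w 0.0877 j [ 93.  21.   1.  -0. -70. -17.]
shift cm [ 2.16 61.06 63.19]
turn 66.1 y axis [ 0.971 -0.24   0.   ]
```

```bash
python3 -m handwheel '[0,2,2,2, 0,5,5,5, 0,8,8,8, 0,11,11,12, 0,14,15,16, 0,17,18,20, 0,20.5,21.5,24, 0,24,25,28, 0,27,28,31, 0,29,30,33]' 3.0 10; python3 -c "
from h import *
plan([.603,-.105,.205],10)"
```

```text
time_s: 1.65
tcp_pos: [0.3723, 0.2927, 0.2269]
eef_rot: [-163.3, 90.0, 59.6]
contact_force: [0.1, -0.5, 0.4]
gripper_width: 0.0298
t 1.65 tcp [0.3723 0.2927 0.2269] jaw -137.0 tilt [ 0.     0.001 -1.   ] F [ 0.1 -0.5  0.4] w 0.0298 j [ 62.   1. -24.   0. -65. -19.]
shift cm [ 2.18 44.82 10.22]
turn 33.0 y axis [ 0.681 -0.732 -0.   ]
```

```bash
python3 -m handwheel '[0,3,1,3, 0,8,2,7, 0,13,3,11, 0,18,4,15, 0,24,5.5,19, 0,30,7,23, 0,36,8.5,27, 0,41,9.5,30, 1,44,10,33, 1.5,44.8,10.2,33]'; python3 -c "
from h import *
plan([.603,-.105,.205],10); S=grab('scene','s1.png');T=grab('top','t1.png')
a=S['image'][190:310,220:340];b=T['image'][110:230,260:380]
cv2.imwrite('pics/c1.png',cv2.resize(np.hstack([a,b])[:,:,::-1],(800,400),interpolation=cv2.INTER_CUBIC))"
```

```text
time_s: 2.9
tcp_pos: [0.6034, -0.1043, 0.2105]
eef_rot: [-4.6, 89.9, -174.7]
contact_force: [-1.0, 0.5, -0.0]
gripper_width: 0.0297
t 2.9 tcp [ 0.6034 -0.1043  0.2105] jaw -170.1 tilt [-0.001 -0.    -1.   ] F [-1.   0.5 -0. ] w 0.0297 j [  8.  15.  -9.  -0. -66.   1.]
shift cm [0.55 0.06 0.06]
turn -0.1 y axis [ 0.173 -0.985 -0.   ]
```

View pics/c1.png

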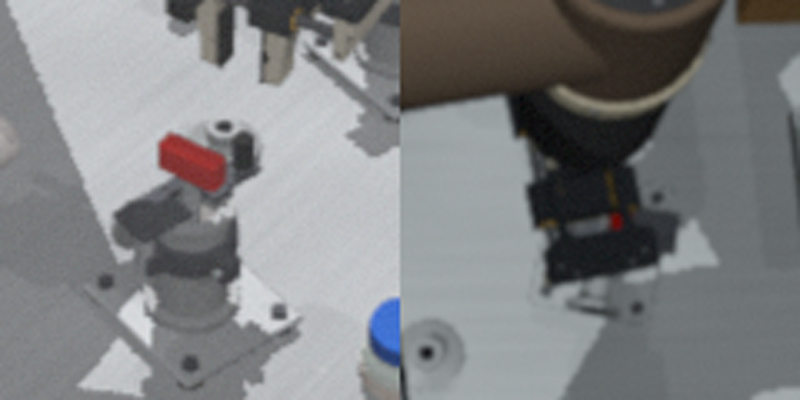

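```bash
python3 -m handwheel '[1.5,0,0,0, 3,0,0,0, 4.5,0,0,0, 5,0,0,0, 5.5,0,0,0, 6,0,0,0, 6.5,0,0,0, 7,0,0,0, 7.5,0,0,0, 8,0,0,0]'; python3 -c "
from h import *
plan(); S=grab('scene','s2.png');T=grab('top','t1.png')
a=S['image'][190:310,220:340];b=T['image'][110:230,260:380]
cv2.imwrite('pics/c2.png',cv2.resize(np.hstack([a,b])[:,:,::-1],(800,400),interpolation=cv2.INTER_CUBIC))"
```

```text
time_s: 4.25
tcp_pos: [0.6032, -0.1026, 0.1312]
eef_rot: [127.3, 90.0, -42.6]
contact_force: [0.6, 1.0, 0.0]
gripper_width: 0.0301
t 4.25 tcp [ 0.6032 -0.1026  0.1312] jaw -169.9 tilt [ 0. -0. -1.] F [0.6 1.  0. ] w 0.0301 j [  9.  19. -15.   0. -56.   1.]
```

View pics/c2.png

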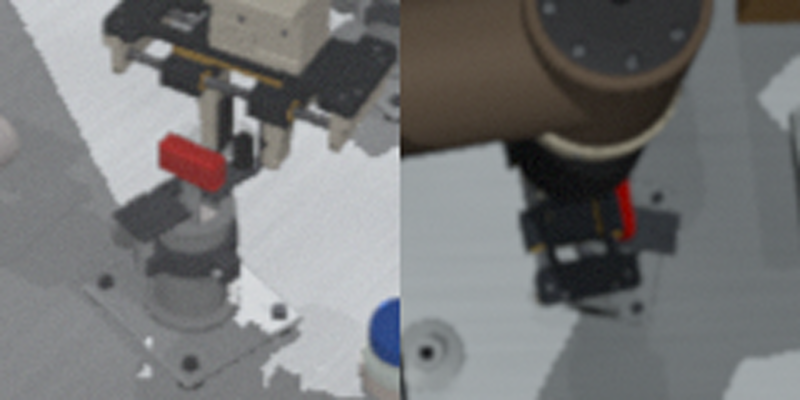

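```bash
python3 -c "
from h import *
plan()
z=np.array([-.985,-.174]);y=np.array([.174,-.985]);t=np.array([.6032,-.1026])
for f in np.linspace(82,154,19):
    k=np.array([.587,-.196])+.092*np.array([np.cos(np.radians(f)),np.sin(np.radians(f))])
    d=k+.007*z-t; print(f,np.round(d@y*100,2),np.round(d@z*100,2))"
```

```text
t 4.35 tcp [ 0.6028 -0.1026  0.1308] jaw -169.9 tilt [-0.001 -0.    -1.   ] F [ 0.3  0.  -0.4] w 0.0303 j [  9.  19. -15.  -0. -56.   1.]
82.0 0.17 1.07
86.0 -0.01 1.69
90.0 -0.14 2.32
94.0 -0.23 2.96
98.0 -0.28 3.6
102.0 -0.28 4.24
106.0 -0.23 4.88
110.0 -0.14 5.52
114.0 -0.01 6.14
118.0 0.17 6.76
122.0 0.38 7.37
126.0 0.65 7.95
130.0 0.95 8.52
134.0 1.29 9.06
138.0 1.66 9.58
142.0 2.08 10.08
146.0 2.52 10.54
150.0 3.0 10.97
154.0 3.51 11.36
```

```bash
python3 -m handwheel '[0,0.1,0.6,0, 0,0,1.2,0, 0,-0.1,1.8,0, 0,-0.1,2.4,0, 0,-0.2,3,0, 0,-0.3,3.6,0, 0,-0.3,4.2,0, 0,-0.2,4.9,0, 0,-0.1,5.5,0, 0,0,6.1,0]'; python3 -c "
from h import *
plan(); S=grab('scene','s3.png')
a=S['image'][190:310,200:340]
cv2.imwrite('pics/c3.png',cv2.resize(a[:,:,::-1],(560,480),interpolation=cv2.INTER_CUBIC))"
```

```text
time_s: 5.6
tcp_pos: [0.5427, -0.1135, 0.1315]
eef_rot: [-7.5, 90.0, -177.5]
contact_force: [0.6, 0.3, -0.1]
gripper_width: 0.0301
t 5.6 tcp [ 0.5427 -0.1135  0.1315] jaw -169.9 tilt [-0. -0. -1.] F [ 0.6  0.3 -0.1] w 0.0301 j [  8.  14. -22.  -0. -54.   2.]
```

View pics/c3.png

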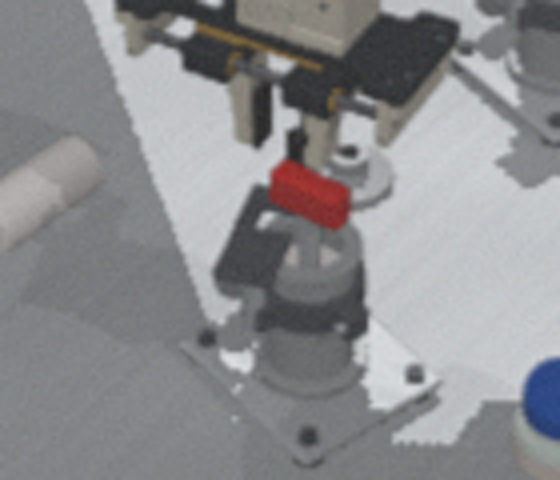

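```bash
python3 -m handwheel '[0,0.2,0.6,0, 0,0.4,1.2,0, 0,0.7,1.8,0, 0,1,2.4,0, 0,1.3,2.9,0, 0,1.7,3.5,0, 0,2.1,4,0, 0,2.6,4.5,0, 0,3.1,4.9,0, 0,3.5,5.3,0]'; python3 -c "
from h import *
plan(); S=grab('scene','s4.png')
a=S['image'][190:310,200:340]
cv2.imwrite('pics/c4.png',cv2.resize(a[:,:,::-1],(560,480),interpolation=cv2.INTER_CUBIC))"
```

```text
time_s: 6.9
tcp_pos: [0.4971, -0.1575, 0.1316]
eef_rot: [155.5, 90.0, -14.4]
contact_force: [2.1, 1.0, -0.6]
gripper_width: 0.0303
t 6.9 tcp [ 0.4971 -0.1575  0.1316] jaw -169.9 tilt [ 0. -0. -1.] F [ 2.1  1.  -0.6] w 0.0303 j [  4.  11. -26.   0. -53.   6.]
```

View pics/c4.png

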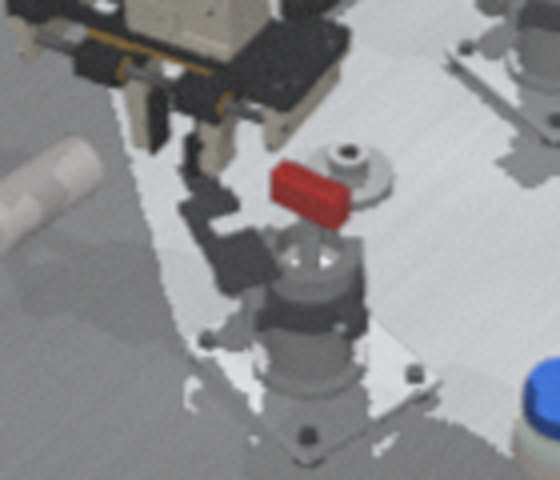

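```bash
python3 -m handwheel '[0,-0.1,-0.4,0, -1,-0.1,-0.4,0, -2,-0.1,-0.4,0, -3.5,-0.1,-0.4,0, -5,-0.1,-0.4,0, -6.5,-0.1,-0.4,0, -8,-0.1,-0.4,0, -9,-0.1,-0.4,0, -9,3,8,0, -9,7,13,0]' 4.5; python3 -c "
from h import *
plan(); S=grab('scene','s5.png');T=grab('top','t5.png')
a=S['image'][190:310,220:340];b=T['image'][130:230,260:380]
cv2.imwrite('pics/c5.png',cv2.resize(np.hstack([a[:100],b])[:,:,::-1],(800,333),interpolation=cv2.INTER_CUBIC))
for c in(S,T): print(redmask(c)[1:])
"
```

```text
time_s: 8.2
tcp_pos: [0.4002, -0.2298, 0.2217]
eef_rot: [-48.1, 90.0, 142.1]
contact_force: [1.0, -0.7, 0.2]
gripper_width: 0.0451
t 8.2 tcp [ 0.4002 -0.2298  0.2217] jaw -169.8 tilt [-0.  0. -1.] F [ 1.  -0.7  0.2] w 0.0451 j [ -5.   0. -25.  -0. -64.  16.]
(array([268, 231,  19,  12, 123], dtype=int32), array([276.87804878, 236.08943089]))
(array([322, 163,   9,  18, 116], dtype=int32), array([325.9137931 , 171.62931034]))
```

View pics/c5.png

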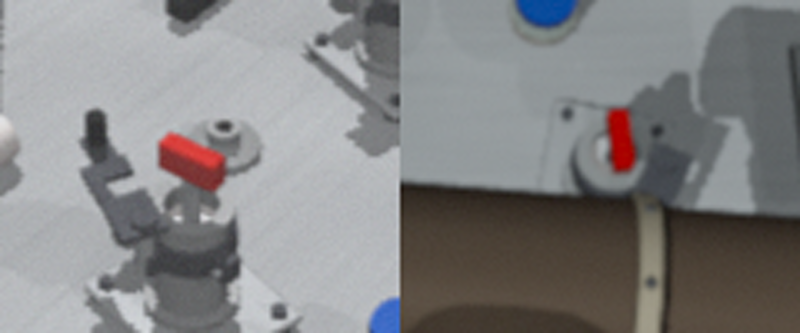

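```bash
python3 -c "
from h import *
T=cv2.imread('pics/t5.png')[:,:,::-1].astype(float); c=cams.capture('top')
r=T[...,0]-T[...,1]
L=[];Rr=[]
for y in range(164,180):
    row=r[y,315:337]; h=row.max()/2; i=np.nonzero(row>h)[0]; a,b=i[0],i[-1]
    L.append((315+a-(row[a]-h)/(row[a]-row[a-1]),y)); Rr.append((315+b+(row[b]-h)/(row[b]-row[b+1]),y))
    print(y,np.round(L[-1][0],2),np.round(Rr[-1][0],2),int(row.max()))
col=r[155:190,325:328].mean(1); print(np.round(col))
for E in(L,Rr):
    E=np.array(E)[1:-2]; k,b=np.polyfit(E[:,1],E[:,0],1); p=onz(c,k*165+b,165,.165);q=onz(c,k*178+b,178,.165); d=p-q; print(np.degrees(np.arctan2(d[1],d[0])),onz(c,k*171.5+b,171.5,.165))
"
```

```text
164 322.24 328.0 168
165 322.05 328.1 169
166 322.12 328.29 170
167 322.31 328.47 169
168 322.37 328.51 170
169 322.43 328.62 170
170 322.61 328.71 170
171 322.81 328.93 170
172 322.97 329.15 170
173 323.1 329.37 167
174 323.2 329.62 170
175 323.21 329.76 170
176 323.25 329.85 168
177 323.3 329.78 170
178 323.47 329.66 171
179 323.66 329.38 164
[ -6.  -6.  -7.  -6.  -6.  -7.  -3.  43. 122. 160. 164. 166. 168. 169.
 166. 168. 169. 169. 165. 168. 168. 164. 168. 168. 162. 128.  56.  11.
  -4.  -7.  -6.  -6.  -5.  -3.   1.]
4.22008276777679 [ 0.59440103 -0.1442964   0.165     ]
6.352663725840688 [ 0.59403998 -0.16104263  0.165     ]
```

```bash
python3 -c "
from h import *
plan([.5945,-.154,.205],96.5)"
```

```text
t 8.35 tcp [ 0.3995 -0.2311  0.2221] jaw -170.1 tilt [ 0.  0. -1.] F [-0.4  0.3 -0.2] w 0.045 j [ -5.   0. -25.  -0. -64.  15.]
shift cm [  1.72  -4.23 -20.53]
turn -86.6 y axis [ 0.172 -0.985  0.   ]
```

```bash
python3 -m handwheel '[0,-0.4,-2,-9, 0,-0.8,-4,-18, 0,-1.2,-6,-27, 0,-1.6,-8,-36, 0,-2,-10,-45, 0,-2.5,-12.5,-54, 0,-3,-15,-63, 0,-3.5,-17.5,-72, 0,-4,-19.5,-80, 1,-4.2,-20.5,-86.5]'; python3 -m handwheel '[0.2,0,0,0, 0.4,0,0,0, 0.4,0,0,0, 0.4,0,0,0, 0.4,0,0,0, 0.4,0,0,0, 0.4,0,0,0, 0.4,0,0,0, 0.4,0,0,0, 0.4,0,0,0]'; python3 -c "
from h import *
plan([.5945,-.154,.133],96.5); S=grab('scene','s6.png');T=grab('top','t6.png')
a=S['image'][170:270,220:340];b=T['image'][130:230,260:380]
cv2.imwrite('pics/c6.png',cv2.resize(np.hstack([a[:100],b])[:,:,::-1],(800,333),interpolation=cv2.INTER_CUBIC))
"
```

```text
time_s: 9.6
tcp_pos: [0.5979, -0.1514, 0.2116]
eef_rot: [70.5, 90.0, -12.6]
contact_force: [-0.4, -0.7, -0.4]
gripper_width: 0.0452
time_s: 10.85
tcp_pos: [0.5959, -0.1525, 0.2075]
eef_rot: [-143.2, 90.0, 133.4]
contact_force: [-0.7, 0.4, -0.5]
gripper_width: 0.0451
t 10.85 tcp [ 0.5959 -0.1525  0.2075] jaw -83.4 tilt [-0.  0. -1.] F [-0.7  0.4 -0.5] w 0.0451 j [  4.  16.  -9.  -0. -65.  93.]
shift cm [ 7.45 -0.16  0.13]
turn 0.1 y axis [ 0.993  0.115 -0.   ]
```

View pics/c6.png

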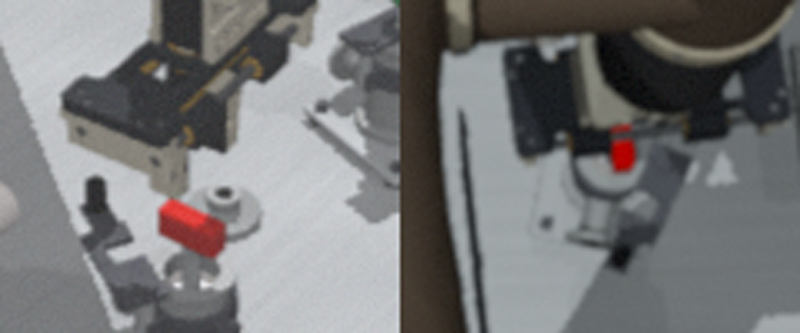

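```bash
python3 -m handwheel '[1,-0.1,0.1,0, 2,-0.1,0.1,0, 3,-0.1,0.1,0, 4,-0.1,0.1,0, 5,-0.1,0.1,0, 5.7,-0.1,0.1,0, 6.3,-0.1,0.1,0, 6.8,-0.1,0.1,0, 7.2,-0.1,0.1,0, 7.4,-0.1,0.1,0]'; python3 -c "
from h import *
plan([.5945,-.154,.133],96.5); S=grab('scene','s7.png');T=grab('top','t7.png')
a=S['image'][170:270,220:340];b=T['image'][130:230,260:380]
cv2.imwrite('pics/c7.png',cv2.resize(np.hstack([a[:100],b])[:,:,::-1],(800,333),interpolation=cv2.INTER_CUBIC))
"
```

```text
time_s: 12.2
tcp_pos: [0.595, -0.1536, 0.1334]
eef_rot: [-99.4, 90.0, 177.2]
contact_force: [-0.1, 0.9, -0.8]
gripper_width: 0.0451
t 12.2 tcp [ 0.595  -0.1536  0.1334] jaw -83.4 tilt [-0.  0. -1.] F [-0.1  0.9 -0.8] w 0.0451 j [  4.  19. -14.  -0. -57.  93.]
shift cm [ 0.04 -0.06  0.03]
turn 0.1 y axis [ 0.993  0.115 -0.   ]
```

View pics/c7.png

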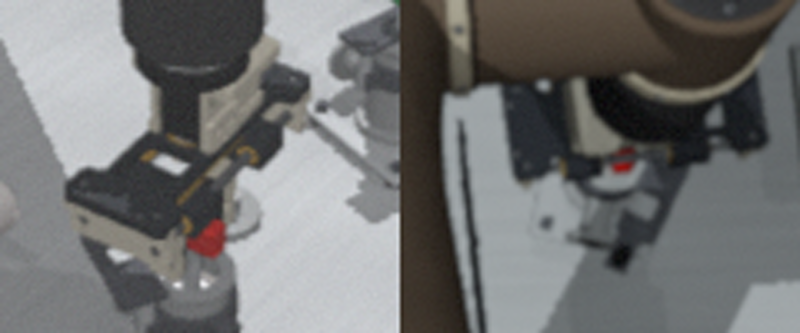

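```bash
python3 -m handwheel '[0,0,0,0, 0,0,0,0, 0,0,0,0, 0,0,0,0, 0,0,0,0, 0,0,0,0, 0,0,0,0, 0,0,0,0, 0,0,0,0, 0,0,0,0]' 1.2 6; python3 -c "
from h import *
for i in range(4): cams.capture('top');plan()
print(sensors.get_state()['moment'])
"
```

```text
time_s: 13.55
tcp_pos: [0.5952, -0.1537, 0.1337]
eef_rot: [69.9, 90.0, -13.5]
contact_force: [-0.2, -1.2, 1.7]
gripper_width: 0.0181
t 13.6 tcp [ 0.5952 -0.1537  0.1337] jaw -83.4 tilt [ 0. -0. -1.] F [ 0.4 -0.1  0.9] w 0.0179 j [  4.  19. -14.   0. -57.  93.]
t 13.65 tcp [ 0.5952 -0.1537  0.1337] jaw -83.4 tilt [ 0. -0. -1.] F [-0.5 -0.3  2.1] w 0.0183 j [  4.  19. -14.   0. -57.  93.]
t 13.7 tcp [ 0.5952 -0.1536  0.1337] jaw -83.4 tilt [ 0. -0. -1.] F [ 0.3 -0.7  1.6] w 0.0176 j [  4.  19. -14.   0. -57.  93.]
t 13.75 tcp [ 0.5952 -0.1537  0.1337] jaw -83.4 tilt [ 0. -0. -1.] F [ 1.  -0.7  1.4] w 0.0183 j [  4.  19. -14.   0. -57.  93.]
[-0.24285997 -0.15598454  0.0129344 ]
```

```bash
python3 -m handwheel '[0,0,0,0, 0,0,0,0, -0.1,0,0,0, -0.2,0,0,0, -0.3,0,0,0, -0.4,0,0,0, -0.5,0,0,0, -0.6,0,0,0, -0.7,0,0,0, -0.8,0,0,0]' 1.2 20; python3 -c "
from h import *
for i in range(4): cams.capture('top');plan()
print(sensors.get_state()['moment'])
"
```

```text
time_s: 15.0
tcp_pos: [0.5948, -0.1536, 0.1416]
eef_rot: [-109.0, 90.0, 167.6]
contact_force: [0.4, -1.8, -4.8]
gripper_width: 0.0177
t 15.05 tcp [ 0.5949 -0.1536  0.1418] jaw -83.4 tilt [-0.  0. -1.] F [-0.5 -0.3 -5.4] w 0.018 j [  4.  19. -14.  -0. -58.  93.]
t 15.1 tcp [ 0.5949 -0.1536  0.1417] jaw -83.4 tilt [-0.  0. -1.] F [ 0.6 -0.1 -5.2] w 0.018 j [  4.  19. -14.  -0. -58.  93.]
t 15.15 tcp [ 0.5949 -0.1536  0.1417] jaw -83.4 tilt [-0.  0. -1.] F [-1.  -0.2 -4.7] w 0.0181 j [  4.  19. -14.  -0. -58.  93.]
t 15.2 tcp [ 0.5949 -0.1536  0.1416] jaw -83.4 tilt [-0.  0. -1.] F [-0.6 -0.4 -4.2] w 0.0178 j [  4.  19. -14.  -0. -58.  93.]
[-0.23582848 -0.02689195 -0.01722719]
```

```bash
python3 -m handwheel '[-0.15,0,0,0, -0.3,0,0,0, -0.5,0,0,0, -0.7,0,0,0, -0.9,0,0,0, -1.1,0,0,0, -1.3,0,0,0, -1.5,0,0,0, -1.7,0,0,0, -1.8,0,0,0]'; python3 -c "
from h import *
for i in range(4): cams.capture('top');plan()
print(sensors.get_state()['moment'])
"
```

```text
time_s: 16.45
tcp_pos: [0.5951, -0.1536, 0.1597]
eef_rot: [72.9, 90.0, -10.5]
contact_force: [0.5, 0.3, -6.0]
gripper_width: 0.0181
t 16.5 tcp [ 0.5951 -0.1537  0.1598] jaw -83.4 tilt [ 0. -0. -1.] F [ 0.1 -0.1 -5.1] w 0.0179 j [  4.  18. -13.   0. -60.  93.]
t 16.55 tcp [ 0.5951 -0.1537  0.1597] jaw -83.4 tilt [ 0. -0. -1.] F [-0.3  0.1 -5.8] w 0.018 j [  4.  18. -13.   0. -60.  93.]
t 16.6 tcp [ 0.595  -0.1536  0.1596] jaw -83.4 tilt [ 0.  0. -1.] F [ 0.3  0.4 -5.8] w 0.0177 j [  4.  18. -13.  -0. -60.  93.]
t 16.65 tcp [ 0.595  -0.1536  0.1595] jaw -83.4 tilt [-0.  0. -1.] F [-0.8  0.3 -4.9] w 0.0178 j [  4.  18. -13.  -0. -60.  93.]
[-0.00252133  0.0167875   0.00853071]
```

Lateral force is about zero and the rise is 26 mm. 24 mm more brings it to 50 mm.

```bash
python3 -m handwheel '[-0.2,0,0,0, -0.4,0,0,0, -0.7,0,0,0, -1,0,0,0, -1.3,0,0,0, -1.6,0,0,0, -1.9,0,0,0, -2.1,0,0,0, -2.3,0,0,0, -2.4,0,0,0]'; python3 -c "
from h import *
for i in range(4): cams.capture('top');plan()
print(sensors.get_state()['moment'])
S=grab('scene','s8.png');T=grab('top','t8.png')
a=S['image'][200:300,220:340];b=T['image'][130:230,260:380]
cv2.imwrite('pics/c8.png',cv2.resize(np.hstack([a[:100],b])[:,:,::-1],(800,333),interpolation=cv2.INTER_CUBIC))
"
```

```text
time_s: 17.9
tcp_pos: [0.5951, -0.1536, 0.1837]
eef_rot: [85.0, 90.0, 1.6]
contact_force: [-0.9, -0.6, -5.3]
gripper_width: 0.0177
t 17.95 tcp [ 0.5951 -0.1537  0.1838] jaw -83.4 tilt [ 0. -0. -1.] F [ 0.3  0.  -5.2] w 0.0178 j [  4.  17. -11.   0. -63.  93.]
t 18.0 tcp [ 0.5951 -0.1536  0.1837] jaw -83.4 tilt [ 0.  0. -1.] F [ 0.1  0.2 -6.5] w 0.0181 j [  4.  17. -11.  -0. -63.  93.]
t 18.05 tcp [ 0.595  -0.1536  0.1836] jaw -83.4 tilt [ 0.  0. -1.] F [-0.  -0.2 -5.4] w 0.0177 j [  4.  17. -11.  -0. -63.  93.]
t 18.1 tcp [ 0.595  -0.1536  0.1835] jaw -83.4 tilt [-0.  0. -1.] F [ 0.2  0.2 -4.8] w 0.0181 j [  4.  17. -11.  -0. -63.  93.]
[-0.02476729 -0.00092328 -0.01109292]
```

View pics/c8.png

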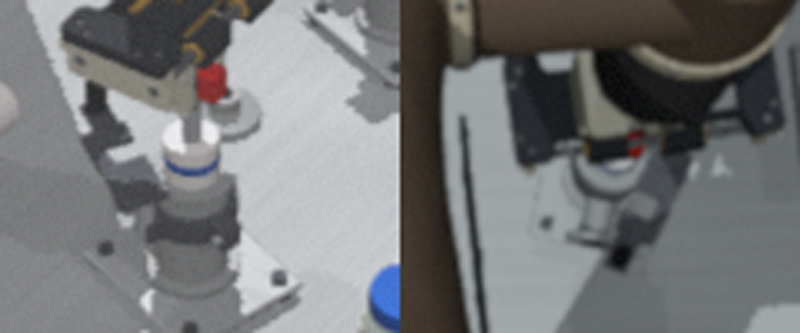

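The scene crop at (190,165) shows the upper blue ring clear of the rim with white head below it. The lower ring is hidden in the bore, and the keeper is still aside. I'll let it settle, check again and hand in.

```bash
python3 -m handwheel '[0,0,0,0, 0,0,0,0, 0,0,0,0, 0,0,0,0, 0,0,0,0, 0,0,0,0, 0,0,0,0, 0,0,0,0, 0,0,0,0, 0,0,0,0]'; python3 -c "
from h import *
plan();S=grab('scene','s9.png')
T=cv2.imread('pics/s8.png')[:,:,::-1]
print('moved px',np.abs(S['image'].astype(int)-T)[200:300,220:340].mean())
plan();print(workorder.close_job())"
```

```text
time_s: 19.45
tcp_pos: [0.595, -0.1537, 0.1836]
eef_rot: [138.4, 90.0, 55.0]
contact_force: [-0.3, -0.3, -4.9]
gripper_width: 0.0179
t 19.45 tcp [ 0.595  -0.1537  0.1836] jaw -83.4 tilt [ 0.  0. -1.] F [-0.3 -0.3 -4.9] w 0.0179 j [  4.  17. -11.  -0. -63.  93.]
moved px 2.1330555555555555
t 19.5 tcp [ 0.5951 -0.1536  0.1836] jaw -83.4 tilt [ 0. -0. -1.] F [ 0.1  0.8 -5.7] w 0.0178 j [  4.  17. -11.   0. -63.  93.]
the job is handed in; nothing more can be done
None
```

I swung the red-handled cylinder's keeper aside, drew its piston straight up about 50 mm, and handed the job in at 19.5 s with the gripper still holding it there.

- **Keeper:** it was swept to about 1.3 rad (estimated from the push path, clear from 0.95). The pictures show it clear of the bore.
- **Seals:** the picture shows the upper blue ring wholly above the rim with white head below it, and no lower ring in sight. The 50 mm rise sits between the 38 mm and 62 mm limits.
- **Alignment:** the tool is vertical, the sideways force is under about 1 N (sensor noise), and the vertical load of about 5 N is roughly the piston's weight.
- **Stillness:** the tool stayed within 0.2 mm over the last 1.5 s.

I did not go near the green-handled cylinder or the other things on the bench. No check failed. The only disagreement was a 1–3 mm difference between the two camera views, within what the grasp allowed.

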